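# Find the full tin by its weight

### The arm

A 7-joint arm with a two-finger parallel gripper is mounted at the origin on the work surface. World frame = base frame: x ahead of the robot, y to its left, z up, the work surface at z = 0. Lengths are in m, angles in rad, forces in N, time in s.
With the tool pointing down it reaches from about 0.4 to 0.9 m from the base axis. Payload 5.6 kg.
Tool frame: the origin (TCP) lies midway between the tips of the shut fingers; the grasp point (between the pads) lies 19 mm behind it; y points along the fingers, z is the direction in which the jaws open and shut, and the axes are right-handed (so a half turn about y gives the same grasp; the last joint's range is limited). The gripper opens to 92 mm and grips with 3 to 60 N. Pads are 20 mm wide; open, the fingers measure 128 mm over their backs; the gripper's body (75 mm by 189 mm) begins 69 mm behind the grasp point.
Start: joints at [1.137, 0.468, -0.012, 1.603, 0.006, 1.071, -0.056], TCP at [0.248, -0.601, 0.215] pointing down, gripper open.
Joint ranges: [-2.53, 2.53], [-0.31, 2.02], [-1.57, 1.55], [0.28, 2.44], [-1.29, 4.43], [0.15, 1.84], [-2.92, 2.92]. Speed limits (rad/s): [2.57, 2.57, 3.14, 3.14, 3.14, 3.14, 3.14].

### API

Orientations are given as a 3x3 rotation matrix whose columns are the frame's x, y, z axes.
In Python, from station import env, effector, solver, viewer, workorder, search_frame, tip_of gives the robot as it stands. Calls block until the motion is done:
- env.reach(position, orientation): joint-space move of the TCP to a pose.
- env.movel(position, frame=None, rate=0.15): straight line of the TCP; frame=None keeps the orientation; rate is the mean speed in m/s.
- env.goto_joints(angles): joint-space move.
- effector.release() and effector.grasp(squeeze=None): open the fingers fully, or close them until they stop; squeeze is the grip in N (None keeps the last).
- env.pause(seconds).
- solver.inverse_kinematics(position, orientation): joint angles nearest the present ones, or None.
- env.sense(): the state.
- viewer.read_camera(name): name is "side" or "top" or "wrist"; returns (picture, depth): 384x512x3 uint8, red, green, blue; 384x512 float32, m along the optical axis (not along the pixel's ray), 0 where there is no reading.
- viewer.camera_info(name): a dict with "intrinsics" (3x3 intrinsics, pixels), "eye" and "rotation" of the camera in the world; the wrist camera has in their place "T_tool_cam" (4x4, takes a point from camera to tool coordinates, whose origin is the TCP and whose axes are the tool frame's). Camera axes: x right, y up, looking along -z (the intrinsics and any distortion apply to the point x, -y, -z); pixel columns grow to the right and rows downward; lengths in m; the calibration is good to about 2 mm. A picture is of the moment at which its call begins: read the wrist's pose just before it. camera_info takes no time and is no camera call.
A pose or a line that the arm cannot do raises env.PlanningError and nothing moves.
- workorder.finish_job(): hands the job in, once; it reports no verdict.
Trained networks look in the newest picture that a camera, given by its name, has taken for a name from the list of things; names that differ only in an ending like _2 or _b are one class to them, and where a whole thing is asked for, a point or a joint stands for the part that bears it (a point fixed in the world has none). Each returns a list of dicts, best first, with "score" (0 to 1); they miss things now and then, are a little off and sometimes report something else, mostly with a low value. They report only what shows in the picture. A call takes as long as a camera call. They do not tell look-alikes from the thing itself.
- search_frame(camera, name): "at" ([x, y, z] in m, in world coordinates, good to about 4 mm: the middle of the surface that is visible of it).
- tip_of(camera, name): "at" ([x, y, z] in m, in world coordinates, good to about 4 mm: a listed point, or the origin of a listed thing).
The state is a dict: "t": time; "joint_positions": joint angles; "joint_velocities": joint speeds; "tau": joint torques, N m; "ee_pos": TCP position; "tcp_rot": TCP orientation; "wrist_force": force on the tool from outside, world axes, zero at the start; "moment": the same for the moment, N m; "gripper_width": finger opening in m.
Only numpy, scipy, OpenCV 4.12 (cv2) and the standard library are available. Lean on these libraries where they do the work, as an engineer would, in place of code of your own. Each camera call takes 0.05 s, during which the arm holds its last target.

### The job

Three identical closed tins of lamp spares stand on the black mesh shelf and only the full one, clearly the heaviest, is wanted. Lift each tin clear of the shelf in turn, from the robot's left to its right, to feel its weight, and set the lighter ones back upright where they stood, without dropping them or disturbing the globes and the other things on the shelf. Finish while still holding the heaviest tin in the gripper, upright and still, with its underside raised well above the tops of the globes: do not put it down.

Things in the scene. Friction and masses are not known exactly. Their poses are not given: they have to be found in the camera images.
- tin_left: plain round closed grey metal tin standing upright, 54 mm across, 80 mm high, lid fast. Origin at the centre of its underside, z up its axis. Looks like the other two; weighs 0.15 to 0.62 kg with its filling (free to shift 3 mm inside): the heaviest tin over 0.46 kg, the others under 0.34 kg. Of the three tins, the one farthest to the robot's left (+y).
- tin_middle: plain round closed grey metal tin standing upright, 54 mm across, 80 mm high, lid fast. Origin at the centre of its underside, z up its axis. Looks like the other two; weighs 0.15 to 0.62 kg with its filling (free to shift 3 mm inside): the heaviest tin over 0.46 kg, the others under 0.34 kg. The middle one of the three.
- tin_right: plain round closed grey metal tin standing upright, 54 mm across, 80 mm high, lid fast. Origin at the centre of its underside, z up its axis. Looks like the other two; weighs 0.15 to 0.62 kg with its filling (free to shift 3 mm inside): the heaviest tin over 0.46 kg, the others under 0.34 kg. The one farthest to the robot's right (-y).
- shelf: low fixed shelf of black steel mesh standing on the table, 400 mm deep (x) by 840 mm wide (y), 50 mm high; everything stands on it. Solid for whatever rests on it. Origin at the centre of its underside, on the table.
- shelf_top (a point): centre of the shelf's top face, 50 mm above the table; z up, x away from the robot, y to the robot's left.
- globe_1: frosted glass lamp globe, a ball 88 mm across on a 58 mm collar, 92 mm high in all, standing loose in the row along the far side of the shelf; fragile. Origin at the centre of its underside. Leave it alone.
- globe_2: frosted glass lamp globe, a ball 88 mm across on a 58 mm collar, 92 mm high in all, standing loose in the row along the far side of the shelf; fragile. Origin at the centre of its underside. Leave it alone.
- globe_3: frosted glass lamp globe, a ball 88 mm across on a 58 mm collar, 92 mm high in all, standing loose in the row along the far side of the shelf; fragile. Origin at the centre of its underside. Leave it alone.
- fuse: brown ceramic screw-in fuse with a brass foot, 31 mm across, 34 mm high, standing loose between the left and middle tins. Origin at the centre of its underside. Leave it alone.
- switch_plate: blue plastic switch plate, 84 x 84 x 8 mm, lying flat to the right of the tins. Origin at the centre of its underside. Leave it alone.
- spirit_level: small aluminium spirit level, 120 mm long (its x) x 16 x 22 mm high, lying loose between the middle and right tins. Origin at the centre of its underside. Leave it alone.
- switch_block: toggle switch on a wooden test block, 110 (x) x 75 (y) mm, block 30 mm high, toggle up to 71 mm, standing loose to the left of the tins. Origin at the centre of its underside. Leave it alone.
Things that resemble listed ones, but are neither listed nor needed, are in the scene too. What is shaped like the tin_middle but green or purple is not meant.

How it is judged:
On the way, in this order (a step that is already met when the one before it is completed fails the run):
1. the left tin is lifted clear of the shelf by the fingers (z of tin_left in the frame of shelf_top above 0.01 m and contact force between tin_left and the fingers above 2 N and contact force between tin_left and shelf below 0.05 N), for 0.2 s.
2. the left tin stands back in its place and the middle tin is lifted clear of the shelf (z of tin_middle in the frame of shelf_top above 0.01 m and contact force between tin_middle and the fingers above 2 N and contact force between tin_middle and shelf below 0.05 N and z of tin_left in the frame of shelf_top between -0.004 and 0.006 m and angle between tin_left's own z axis and vertical below 0.1 rad and distance of tin_left from where it was at the start of the episode below 0.03 m), for 0.2 s.
3. the left and middle tins stand in their places and the right tin is lifted clear of the shelf (z of tin_right in the frame of shelf_top above 0.01 m and contact force between tin_right and the fingers above 2 N and contact force between tin_right and shelf below 0.05 N and z of tin_left in the frame of shelf_top between -0.004 and 0.006 m and angle between each of tin_left, tin_middle's own z axis and vertical below 0.1 rad and distance of each of tin_left, tin_middle from where it was at the start of the episode below 0.03 m and z of tin_middle in the frame of shelf_top between -0.004 and 0.006 m), for 0.2 s.
At the end, for the whole second after the job is handed in: Heaviest tin held still in the fingers, underside over 92 mm above the shelf, leaning under 0.25 rad; the other two (each weighing under 3.9 N) stand upright, free and at rest on the shelf within 30 mm of their starts; all else on the shelf within 20 mm of its start (((z of tin_left in the frame of shelf_top above 0.092 m and contact force between tin_left and the fingers above 2 N and contact force between tin_left and shelf below 0.05 N and angle between tin_left's own z axis and vertical below 0.25 rad and linear speed of tin_left below 0.03 m/s and z of tin_middle in the frame of shelf_top between -0.004 and 0.006 m and angle between each of tin_middle, tin_right's own z axis and vertical below 0.1 rad and distance of each of tin_middle, tin_right from where it was at the start of the episode below 0.03 m and contact force between tin_middle and shelf between 0.8 and 3.9 N and contact force between each of tin_middle, tin_right and the fingers below 0.05 N and linear speed of each of tin_middle, tin_right below 0.02 m/s and z of tin_right in the frame of shelf_top between -0.004 and 0.006 m and contact force between tin_right and shelf between 0.8 and 3.9 N) or (z of tin_middle in the frame of shelf_top above 0.092 m and contact force between tin_middle and the fingers above 2 N and contact force between tin_middle and shelf below 0.05 N and angle between tin_middle's own z axis and vertical below 0.25 rad and linear speed of tin_middle below 0.03 m/s and z of tin_left in the frame of shelf_top between -0.004 and 0.006 m and angle between each of tin_left, tin_right's own z axis and vertical below 0.1 rad and distance of each of tin_left, tin_right from where it was at the start of the episode below 0.03 m and contact force between tin_left and shelf between 0.8 and 3.9 N and contact force between each of tin_left, tin_right and the fingers below 0.05 N and linear speed of each of tin_left, tin_right below 0.02 m/s and z of tin_right in the frame of shelf_top between -0.004 and 0.006 m and contact force between tin_right and shelf between 0.8 and 3.9 N) or (z of tin_right in the frame of shelf_top above 0.092 m and contact force between tin_right and the fingers above 2 N and contact force between tin_right and shelf below 0.05 N and angle between tin_right's own z axis and vertical below 0.25 rad and linear speed of tin_right below 0.03 m/s and z of tin_left in the frame of shelf_top between -0.004 and 0.006 m and angle between each of tin_left, tin_middle's own z axis and vertical below 0.1 rad and distance of each of tin_left, tin_middle from where it was at the start of the episode below 0.03 m and contact force between tin_left and shelf between 0.8 and 3.9 N and contact force between each of tin_left, tin_middle and the fingers below 0.05 N and linear speed of each of tin_left, tin_middle below 0.02 m/s and z of tin_middle in the frame of shelf_top between -0.004 and 0.006 m and contact force between tin_middle and shelf between 0.8 and 3.9 N)) and distance of each of globe_1, globe_2, globe_3, fuse, switch_plate, spirit_level, switch_block from where it was at the start of the episode below 0.02 m); the arm keeps its last pose, push and grip.
It fails at once if a globe or another bystander is pushed more than 20 mm or tipped over (distance of any of globe_1, globe_2, globe_3, fuse, switch_plate, spirit_level, switch_block from where it was at the start of the episode above 0.02 m or angle between any of globe_1, globe_2, globe_3, fuse, switch_plate, spirit_level, switch_block's own z axis and vertical above 0.4 rad).
It fails at once if a tin is dropped (falls free of the fingers at over 0.4 m/s) ((linear speed of tin_left above 0.4 m/s and contact force between tin_left and the fingers below 0.5 N) or (linear speed of tin_middle above 0.4 m/s and contact force between tin_middle and the fingers below 0.5 N) or (linear speed of tin_right above 0.4 m/s and contact force between tin_right and the fingers below 0.5 N)).
It fails at once if a tin is tipped over (leaning over 0.7 rad) (angle between any of tin_left, tin_middle, tin_right's own z axis and vertical above 0.7 rad).
It also fails if it takes over 72 s, if anything falls off the work surface, if the arm or the gripper's body presses on something with over 40 N, if the wrist force passes 120 N, or if a joint passes its speed limit or range.

## Working session

There is one attempt and no reset: what is moved stays moved. The work goes in short steps, each a Python script; the robot and the scene stay as the last script left them, time stands still between calls to the robot, and variables do not carry over. Pictures are saved under pics/ and viewed, and the job is handed in when it is done.

```bash
mkdir -p pics; ls
python3 - <<'E'
from station import env, effector, solver, viewer, workorder, search_frame, tip_of
import cv2, numpy as np
s=env.sense(); print({k:np.round(v,3).tolist() for k,v in s.items()})
for c in ["top","side"]:
    im,d=viewer.read_camera(c); cv2.imwrite(f"pics/{c}0.png",im[:,:,::-1]); 
    i=viewer.camera_info(c); print(c,i)
    np.save(f"/tmp/{c}_d.npy",d)
    for n in ["tin_left","globe_1","fuse","spirit_level","switch_block","switch_plate","shelf_top"]:
        f=tip_of if n!="shelf_top" else tip_of
        print(n,[(round(r["score"],2),np.round(r["at"],3).tolist()) for r in f(c,n)])
E
```

```text
pics
{'t': 0.0, 'joint_positions': [1.137, 0.468, -0.012, 1.604, 0.006, 1.071, -0.056], 'joint_velocities': [0.001, -0.001, -0.0, -0.001, -0.001, -0.0, -0.0], 'tau': [0.0, -52.057, -0.012, -24.375, -0.057, 0.017, 0.0], 'ee_pos': [0.247, -0.6, 0.214], 'tcp_rot': [[-0.925, -0.001, 0.381], [-0.381, 0.002, -0.925], [0.0, -1.0, -0.002]], 'wrist_force': [0.165, 0.372, -0.378], 'moment': [0.015, 0.007, -0.017], 'gripper_width': 0.092}
top {'intrinsics': array([[359.48602966,   0.        , 255.10365247],
       [  0.        , 359.48602966, 195.39115945],
       [  0.        ,   0.        ,   1.        ]]), 'eye': array([ 0.30834016, -0.00227574,  1.11572237]), 'rotation': array([[ 0.02472066,  0.98015982, -0.19666118],
       [-0.99967812,  0.02311458, -0.01045821],
       [-0.00570497,  0.19685641,  0.98041573]])}
tin_left [(0.66, [0.536, 0.244, 0.053])]
globe_1 [(0.79, [0.728, 0.008, 0.045]), (0.68, [0.724, -0.168, 0.049]), (0.61, [0.74, 0.175, 0.051]), (0.41, [0.535, 0.246, 0.051])]
fuse [(0.67, [0.521, 0.124, 0.049])]
spirit_level [(0.63, [0.542, -0.072, 0.049]), (0.2, [0.724, -0.167, 0.
[... 305 characters left out ...]
    [  0.        , 452.17081233, 196.87360953],
       [  0.        ,   0.        ,   1.        ]]), 'eye': array([-0.19031533,  0.68159985,  0.86515375]), 'rotation': array([[-0.716178  ,  0.43758136, -0.54370178],
       [-0.69766815, -0.46969963,  0.54096342],
       [-0.01866101,  0.76674951,  0.64167512]])}
tin_left [(0.72, [0.537, 0.241, 0.05])]
globe_1 [(0.93, [0.736, 0.178, 0.053]), (0.86, [0.722, -0.166, 0.05]), (0.82, [0.724, 0.008, 0.054])]
fuse [(0.62, [0.525, 0.122, 0.051])]
spirit_level [(0.56, [0.544, -0.069, 0.055]), (0.41, [0.561, -0.162, 0.049])]
switch_block [(0.72, [0.7, 0.359, 0.047])]
switch_plate [(0.66, [0.603, -0.315, 0.055])]
shelf_top [(0.6, [0.591, 0.013, 0.054])]
```

View pics/top0.png

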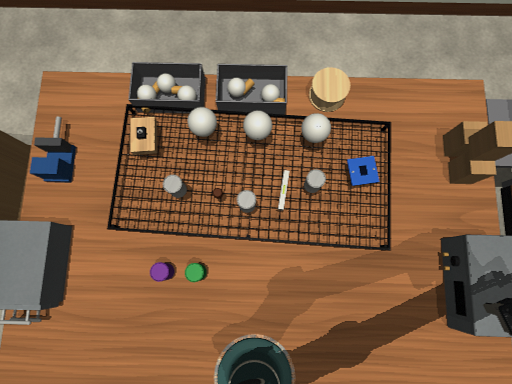

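View pics/side0.png

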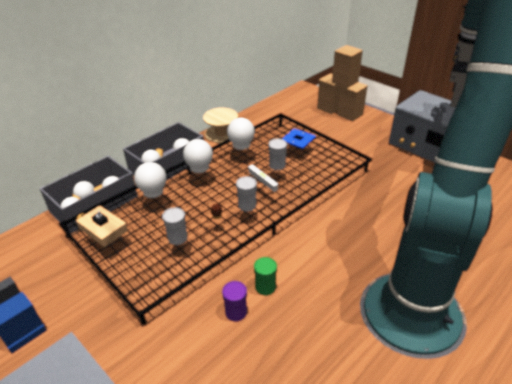

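Top view: tins at about (174,185), (247,200) and (316,180). The fuse is at (218,192), the spirit level at (284,190), and the globes at (202,122), (257,125) and (316,127). Next I'll measure the tin tops from both cameras.

```bash
cat > h.py <<'E'
from station import env, effector, solver, viewer, workorder, search_frame, tip_of
import cv2, numpy as np
def ray(info,u,v):
    K=info["intrinsics"]; d=np.array([(u-K[0,2])/K[0,0],-(v-K[1,2])/K[1,1],-1.0])
    return info["rotation"]@d
def pts(info,d):
    v,u=np.mgrid[0:d.shape[0],0:d.shape[1]]; K=info["intrinsics"]
    p=np.stack([(u-K[0,2])/K[0,0]*d,-(v-K[1,2])/K[1,1]*d,-d],-1)
    return p@info["rotation"].T+info["eye"]
E
python3 - <<'E'
from h import *
for c in ["top","side"]:
    im,d=viewer.read_camera(c); i=viewer.camera_info(c); P=pts(i,d)
    for n,(x,y) in {"L":(.536,.243),"M":(.51,.04),"R":(.56,-.16)}.items():
        m=(np.hypot(P[...,0]-x,P[...,1]-y)<.06)&(d>0)
        q=P[m]; t=q[q[:,2]>.12]
        near=q[q[:,2]>.075]
        print(c,n,m.sum(),len(t),np.round(q[:,2].max(),3), "top mean",np.round(t.mean(0),4) if len(t) else None,"range",np.round(t.min(0),3) if len(t) else None,np.round(t.max(0),3) if len(t) else None, 'near',len(near))
    for n,(x,y) in {"g1":(.736,.177),"g2":(.726,.008),"g3":(.723,-.167),"fuse":(.523,.123),"lev":(.543,-.07)}.items():
        m=(np.hypot(P[...,0]-x,P[...,1]-y)<.08)&(d>0)&(P[...,2]>.062); q=P[m]
        print(n,len(q),np.round(q.min(0),3),np.round(q.max(0),3))
    for n in ["tin_left","tin_middle","tin_right"]:
        print(n,[(round(r["score"],2),np.round(r["at"],3).tolist()) for r in search_frame(c,n)])
im,_=viewer.read_camera("top")
cv2.imwrite("pics/crop.png",cv2.resize(im[100:230,110:400,::-1],None,fx=2.7,fy=2.7,interpolation=cv2.INTER_CUBIC))
E
```

```text
top L 1153 290 0.132 top mean [0.5345 0.2421 0.1275] range [0.508 0.216 0.121] [0.56  0.269 0.132] near 352
top M 1132 288 0.135 top mean [0.4946 0.0322 0.128 ] range [0.468 0.006 0.12 ] [0.522 0.059 0.135] near 317
top R 1148 281 0.132 top mean [ 0.5595 -0.1626  0.1281] range [ 0.534 -0.188  0.12 ] [ 0.587 -0.137  0.132] near 343
g1 722 [0.692 0.13  0.062] [0.813 0.218 0.146]
g2 686 [ 0.684 -0.037  0.064] [0.806 0.047 0.144]
g3 685 [ 0.679 -0.21   0.084] [ 0.761 -0.126  0.145]
fuse 132 [0.483 0.045 0.063] [0.536 0.134 0.132]
lev 304 [ 0.479 -0.149  0.062] [ 0.598 -0.062  0.132]
tin_left [(0.66, [0.532, 0.237, 0.131]), (0.21, [0.532, -0.074, 0.072])]
tin_middle [(0.79, [0.484, 0.033, 0.127]), (0.64, [0.294, 0.171, 0.08]), (0.34, [0.534, -0.076, 0.071])]
tin_right [(0.76, [0.553, -0.16, 0.125])]
side L 1728 314 0.133 top mean [0.53   0.2461 0.1283] range [0.504 0.218 0.12 ] [0.56  0.272 0.133] near 578
side M 1390 251 0.135 top mean [0.4903 0.0361 0.1282] range [0.465 0.007 0.12 ] [0.521 0.062 0.135] near 484
side R 962 191 0.134 top mean [ 0.5548 -0.1586  0.1279] range [ 0.53 -0.19  0.12] [ 0.583 -0.134  0.134] near 388
g1 883 [0.688 0.136 0.062] [0.813 0.222 0.145]
g2 742 [ 0.68  -0.032  0.062] [0.806 0.052 0.144]
g3 600 [ 0.676 -0.207  0.062] [ 0.754 -0.122  0.144]
fuse 276 [0.478 0.045 0.062] [0.534 0.137 0.133]
lev 440 [ 0.476 -0.15   0.062] [ 0.598 -0.058  0.133]
tin_left [(0.63, [0.522, 0.248, 0.112]), (0.21, [0.712, 0.189, 0.119])]
tin_middle [(0.89, [0.479, 0.047, 0.105]), (0.68, [0.279, 0.287, 0.074]), (0.6, [0.276, 0.188, 0.074])]
tin_right [(0.59, [0.547, -0.145, 0.107])]
```

View pics/crop.png

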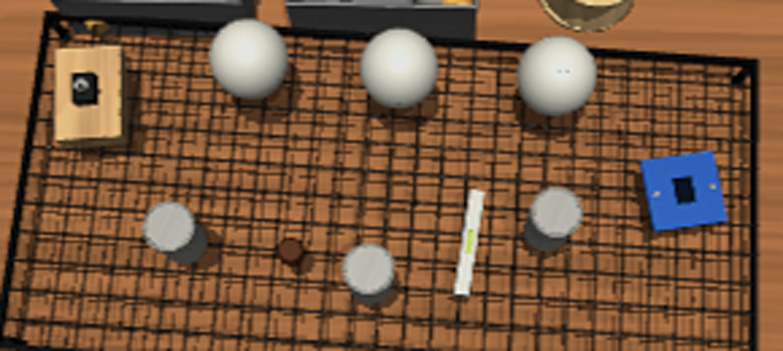

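```bash
cat >> h.py <<'E'
T={"L":(.534,.2425),"M":(.495,.0325),"R":(.560,-.1625)}
def R(s): return np.array([[0,0,s],[-s,0,0],[0,-1,0]],float)
E
python3 - <<'E'
from h import *
for s in (1,-1):
    for n in T:
        for z in (.27,.08):
            q=solver.inverse_kinematics(np.array([*T[n],z]),R(s)); print(s,n,z,None if q is None else np.round(q,2))
E
```

```text
1 L 0.27 [ 0.28  0.54 -1.06  1.65  0.49  1.24 -0.89]
1 L 0.08 [ 0.19  0.77 -0.94  1.82  0.75  0.96 -1.08]
1 M 0.27 [ 0.48  0.22 -0.7   1.87  0.16  1.1  -0.28]
1 M 0.08 [ 0.34  0.48 -0.57  2.05  0.39  0.72 -0.48]
1 R 0.27 [ 0.61  0.35 -0.49  1.69  0.18  1.15  0.07]
1 R 0.08 [ 0.58  0.58 -0.47  1.84  0.35  0.8  -0.07]
-1 L 0.27 [ 0.39  0.69 -1.32  1.65  0.69  1.35  2.1 ]
-1 L 0.08 [ 0.36  1.06 -1.33  1.81  1.1   1.25  1.84]
-1 M 0.27 [ 0.89  0.45 -1.29  1.85  0.47  1.2   2.59]
-1 M 0.08 [ 0.82  0.93 -1.33  2.02  1.04  1.12  2.14]
-1 R 0.27 [ 0.18  0.3   0.05  1.71 -0.02  1.13 -2.9 ]
-1 R 0.08 [ 0.07  0.53  0.2   1.88 -0.15  0.75 -2.79]
```

Run:
```python
from h import *
env.reach(np.array([*T["L"],.27]),R(1))
env.movel(np.array([*T["L"],.20]))
s=env.sense(); print(s["t"],s["ee_pos"],np.round(s["tcp_rot"],3))
w,d=viewer.read_camera("wrist"); si,_=viewer.read_camera("side")
cv2.imwrite("pics/a.png",cv2.resize(np.hstack([w,si])[:,:,::-1],(800,300)))
i=viewer.camera_info("wrist"); C=i["T_tool_cam"]; print(np.round(C,3))
v,u=np.mgrid[0:384,0:512];K=i["intrinsics"]
p=np.stack([(u-K[0,2])/K[0,0]*d,-(v-K[1,2])/K[1,1]*d,-d],-1)@C[:3,:3].T+C[:3,3]
P=p@s["tcp_rot"].T+s["ee_pos"]
m=(d>0)&(P[...,2]>.115)&(P[...,2]<.14)&(np.hypot(P[...,0]-.534,P[...,1]-.2425)<.06); q=P[m]
print(m.sum(),q.mean(0),q.min(0),q.max(0))
```

```text
4.9917 [0.53427616 0.24288873 0.20053334] [[ 0.     0.     1.   ]
 [-1.     0.001  0.   ]
 [-0.001 -1.     0.   ]]
[[-0.    -0.967 -0.256 -0.071]
 [ 0.001  0.256 -0.967 -0.169]
 [ 1.    -0.     0.001  0.   ]
 [ 0.     0.     0.     1.   ]]
3281 [0.53415294 0.24565652 0.12777301] [0.50790684 0.2170712  0.11510647] [0.56029678 0.27129011 0.13084048]
```

View pics/a.png

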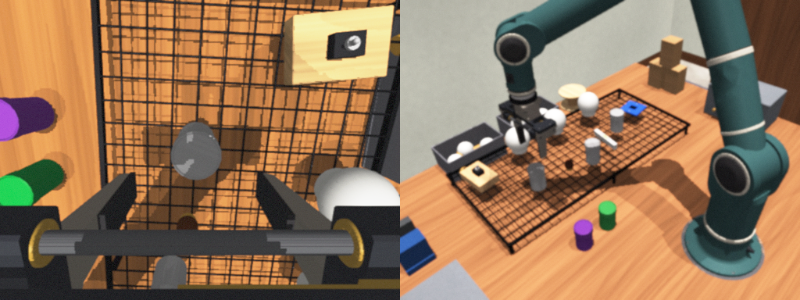

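The wrist picture shows the left tin at about (195,150), midway between the open fingers. Its measured centre (0.534, 0.244) agrees with the fixed cameras. Grasping it now.

```bash
cat >> h.py <<'E'
def st(tag):
    s=env.sense(); print(tag,round(s["t"],2),"pos",np.round(s["ee_pos"],4),"F",np.round(s["wrist_force"],2),"M",np.round(s["moment"],2),"w",round(float(s["gripper_width"]),4)); return s
def lift(xy,zg=.078,dz=.045):
    env.movel(np.array([*xy,zg]),rate=.12); st("down")
    effector.grasp(35); a=st("grip")
    env.movel(np.array([*xy,zg+dz]),rate=.08); env.pause(.6)
    F=[env.sense()["wrist_force"][2]]
    for _ in range(5): env.pause(.05); F.append(env.sense()["wrist_force"][2])
    st("up"); print("Fz mean",np.mean(F))
E
python3 - <<'E'
from h import *
st("free"); lift((.534,.2435))
w,d=viewer.read_camera("wrist"); si,_=viewer.read_camera("side")
cv2.imwrite("pics/b.png",cv2.resize(np.hstack([w,si])[:,:,::-1],(800,300)))
E
```

```text
free 5.09 pos [0.5346 0.2431 0.2012] F [0.44 0.05 0.52] M [-0.05 -0.12  0.02] w 0.0916
down 6.26 pos [0.5345 0.2439 0.0788] F [0.5  0.55 0.48] M [-0.02 -0.11  0.02] w 0.0917
grip 6.92 pos [0.5341 0.2435 0.0781] F [0.36 0.25 0.32] M [-0.1  -0.15 -0.01] w 0.054
up 8.48 pos [0.534  0.2435 0.123 ] F [-0.54 -0.03 -1.77] M [-0.07 -0.1  -0.02] w 0.0543
Fz mean -1.8693578540169522
```

View pics/b.png

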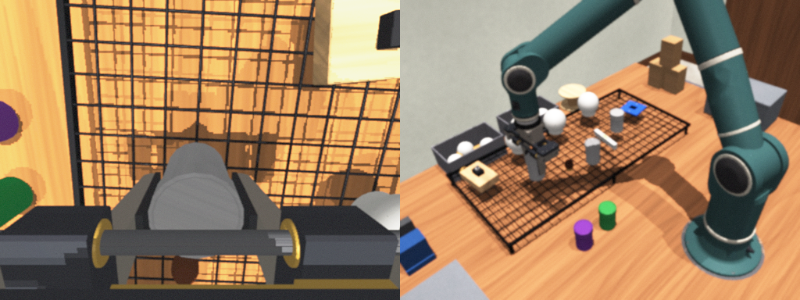

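The left tin (at 195,195 in the wrist picture) is held upright in the fingers. The wrist force changed by about 2.3 N, so it weighs about 0.23 kg and is a light one. I'll set it back and try the middle tin.

```bash
cat >> h.py <<'E'
def put(xy,zg=.078):
    env.movel(np.array([*xy,zg+.004]),rate=.08); env.movel(np.array([*xy,zg]),rate=.02); env.pause(.2); st("placed")
    effector.release(); env.pause(.2); st("open")
    env.movel(np.array([*xy,.21]),rate=.12)
def wristtop(xy):
    s=env.sense(); w,d=viewer.read_camera("wrist")
    i=viewer.camera_info("wrist"); C=i["T_tool_cam"]; v,u=np.mgrid[0:384,0:512];K=i["intrinsics"]
    p=np.stack([(u-K[0,2])/K[0,0]*d,-(v-K[1,2])/K[1,1]*d,-d],-1)@C[:3,:3].T+C[:3,3]
    P=p@s["tcp_rot"].T+s["ee_pos"]
    m=(d>0)&(P[...,2]>.122)&(P[...,2]<.14)&(np.hypot(P[...,0]-xy[0],P[...,1]-xy[1])<.06); q=P[m]
    print("top",m.sum(),q.mean(0).round(4),((q.min(0)+q.max(0))/2).round(4),(q.max(0)-q.min(0)).round(4)); return w
E
python3 - <<'E'
from h import *
put((.534,.2435))
wristtop((.534,.2435))
env.movel(np.array([.50,.14,.23]),rate=.25)
env.movel(np.array([*T["M"],.20]),rate=.2)
st("M"); w=wristtop(T["M"])
si,_=viewer.read_camera("side")
cv2.imwrite("pics/c.png",cv2.resize(np.hstack([w,si])[:,:,::-1],(800,300)))
E
```

```text
placed 9.79 pos [0.5341 0.2434 0.0781] F [-0.07 -0.58 -1.34] M [-0.05 -0.03  0.08] w 0.0538
open 10.7 pos [0.534  0.2435 0.078 ] F [-0.09 -0.4  -0.36] M [-0.06 -0.08 -0.04] w 0.0922
top 3022 [0.5339 0.2452 0.128 ] [0.5338 0.2444 0.1265] [0.0532 0.0539 0.0089]
M 13.3 pos [0.4953 0.0345 0.2004] F [ 0.84  0.6  -0.86] M [-0.   -0.06  0.01] w 0.092
top 3213 [0.4942 0.0345 0.128 ] [0.494  0.0336 0.1266] [0.0532 0.0536 0.009 ]
```

View pics/c.png

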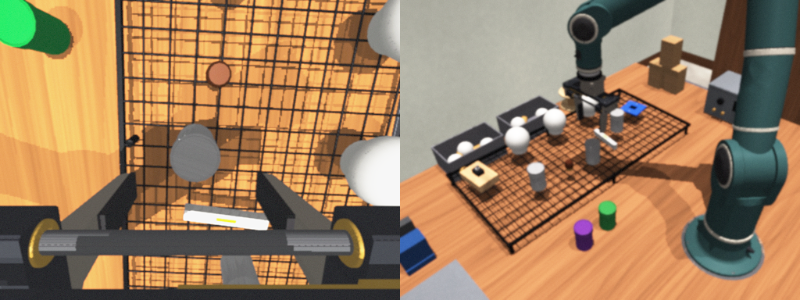

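The left tin is back upright at its start, within 1 mm. The middle tin is centred between the open fingers (195,150), with the level and fuse clear of them.

Run:
```python
from h import *
env.pause(.3); st("free"); lift((.4945,.0335))
w,d=viewer.read_camera("wrist"); si,_=viewer.read_camera("side")
cv2.imwrite("pics/d.png",cv2.resize(np.hstack([w,si])[:,:,::-1],(800,300)))
```

```text
free 13.7 pos [0.4951 0.033  0.2002] F [-0.08  0.34 -0.49] M [-0.06 -0.07 -0.01] w 0.0921
down 14.87 pos [0.4951 0.0336 0.0786] F [ 1.08  0.84 -0.37] M [-0.05 -0.04 -0.02] w 0.0919
grip 15.52 pos [0.4945 0.0335 0.0781] F [-0.64 -0.73  1.81] M [-0.16  0.06  0.05] w 0.0541
up 17.07 pos [0.4945 0.0335 0.123 ] F [-0.68  0.2  -3.26] M [-0.   -0.15  0.01] w 0.054
Fz mean -3.5481943441958745
```

View pics/d.png

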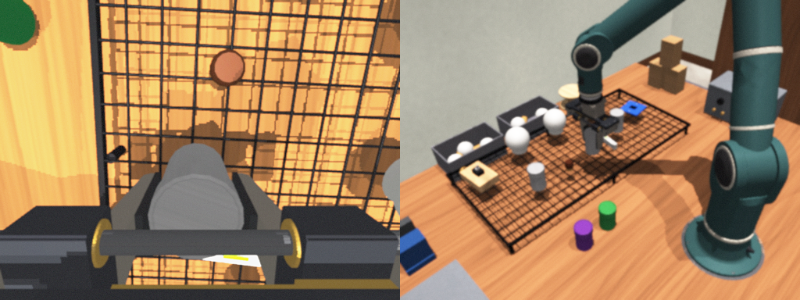

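The middle tin is held upright at (195,190). Its net force is about 3 N, under the 3.3 N limit for a light tin. I'll set it back and go to the right tin.

Run:
```python
from h import *
put((.4945,.0335))
wristtop((.4945,.0335))
env.movel(np.array([.53,-.07,.23]),rate=.25)
env.movel(np.array([*T["R"],.20]),rate=.2)
env.pause(.3);st("R"); w=wristtop(T["R"])
F=[env.sense()["wrist_force"][2]]
for _ in range(5): env.pause(.05); F.append(env.sense()["wrist_force"][2])
print("free Fz",np.mean(F))
si,_=viewer.read_camera("side")
cv2.imwrite("pics/e.png",cv2.resize(np.hstack([w,si])[:,:,::-1],(800,300)))
```

```text
placed 18.38 pos [0.4946 0.0334 0.0781] F [-0.48  0.86 -1.88] M [-0.06 -0.07 -0.05] w 0.0542
open 19.28 pos [0.4945 0.0335 0.078 ] F [-0.14 -0.69 -0.45] M [-0.02 -0.11  0.  ] w 0.0915
top 3022 [0.4943 0.0345 0.128 ] [0.4942 0.0337 0.1268] [0.0531 0.0535 0.0088]
R 22.13 pos [ 0.5601 -0.1616  0.2005] F [ 0.14  0.39 -0.59] M [-0.02 -0.04  0.07] w 0.0922
top 3211 [ 0.559 -0.161  0.128] [ 0.5587 -0.1617  0.1265] [0.053  0.0535 0.0083]
free Fz -0.05120753873811488
```

View pics/e.png

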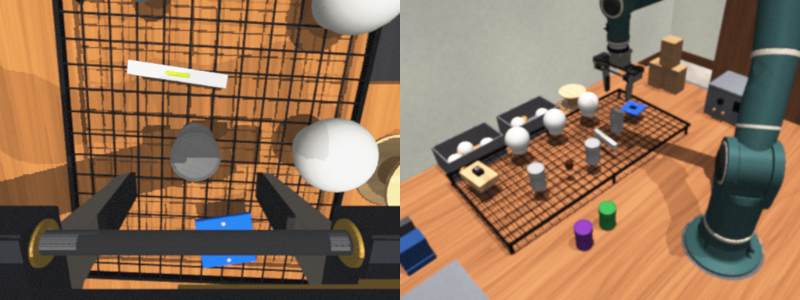

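The middle tin is back in place. The right tin is centred at (195,150), with globe 3 (335,155) clear of the front finger.

Run:
```python
from h import *
lift((.5595,-.162))
w,d=viewer.read_camera("wrist"); si,_=viewer.read_camera("side")
cv2.imwrite("pics/f.png",cv2.resize(np.hstack([w,si])[:,:,::-1],(800,300)))
```

```text
down 23.65 pos [ 0.5601 -0.162   0.0788] F [-0.36 -0.18  0.42] M [-0.05 -0.08 -0.03] w 0.092
grip 24.31 pos [ 0.5593 -0.1621  0.0781] F [-0.99 -1.04  2.59] M [-0.08  0.18 -0.02] w 0.0542
up 25.88 pos [ 0.5595 -0.162   0.123 ] F [-0.07  0.32 -4.83] M [-0.02 -0.13  0.  ] w 0.0542
Fz mean -5.238356831682935
```

View pics/f.png

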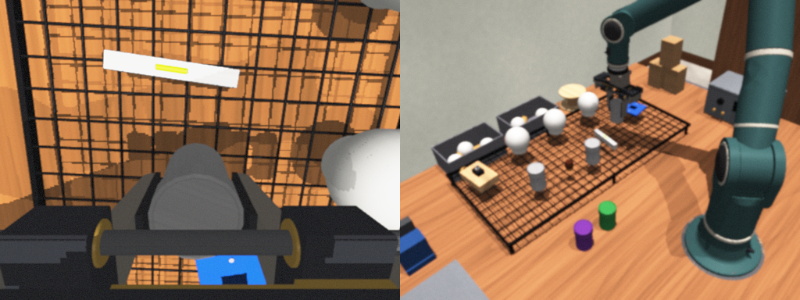

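The right tin reads about 5.2 N (0.53 kg), against roughly 2.3 and 3.2 N for the others, so it is the heaviest. Raising it.

Run:
```python
from h import *
env.movel(np.array([.5595,-.162,.228]),rate=.08); env.pause(1.0)
F=[]
for _ in range(10): env.pause(.05); F.append(env.sense()["wrist_force"][2])
print(np.mean(F)); st("held")
w,d=viewer.read_camera("wrist"); si,_=viewer.read_camera("side"); t,td=viewer.read_camera("top")
cv2.imwrite("pics/g.png",cv2.resize(np.hstack([w,si])[:,:,::-1],(800,300)));cv2.imwrite("pics/gt.png",t[:,:,::-1])
for c in("top","side"):
  for n in ["globe_1","fuse","spirit_level","switch_block","switch_plate"]:
    print(c,n,[(round(r["score"],2),np.round(r["at"],3).tolist()) for r in tip_of(c,n)])
P=pts(viewer.camera_info("side"),viewer.read_camera("side")[1])
m=(np.hypot(P[...,0]-.5595,P[...,1]+.162)<.035)&(P[...,2]>.1); q=P[m]
print("lowest z near held tin",np.sort(q[:,2])[:15].round(3))
P=pts(viewer.camera_info("top"),td)
for n in("L","M"):
  m=(np.hypot(P[...,0]-T[n][0],P[...,1]-T[n][1])<.06)&(P[...,2]>.12)&(P[...,2]<.14); q=P[m]; print(n,len(q),q.mean(0).round(4))
```

```text
-5.037187616193911
held 28.94 pos [ 0.5595 -0.1621  0.228 ] F [-0.66 -0.95 -5.92] M [-0.03 -0.05 -0.02] w 0.0542
top globe_1 [(0.83, [0.739, 0.175, 0.047]), (0.79, [0.726, -0.165, 0.051]), (0.7, [0.726, 0.008, 0.047]), (0.67, [0.491, 0.037, 0.052])]
top fuse [(0.4, [0.522, 0.126, 0.05])]
top spirit_level [(0.66, [0.539, -0.075, 0.049])]
top switch_block [(0.64, [0.703, 0.36, 0.049])]
top switch_plate [(0.45, [0.61, -0.317, 0.048]), (0.19, [0.586, 0.022, -0.0])]
side globe_1 [(0.91, [0.736, 0.175, 0.052]), (0.66, [0.726, 0.009, 0.049]), (0.58, [0.722, -0.167, 0.048])]
side fuse [(0.54, [0.525, 0.122, 0.05])]
side spirit_level [(0.71, [0.545, -0.073, 0.055])]
side switch_block [(0.73, [0.608, -0.32, 0.053]), (0.69, [0.697, 0.358, 0.046])]
side switch_plate [(0.71, [0.602, -0.318, 0.05])]
lowest z near held tin [0.198 0.199 0.199 0.199 0.201 0.201 0.201 0.201 0.201 0.202 0.202 0.203
 0.203 0.203 0.204]
L 292 [0.5343 0.242  0.1278]
M 290 [0.495  0.0323 0.1278]
```

View pics/g.png

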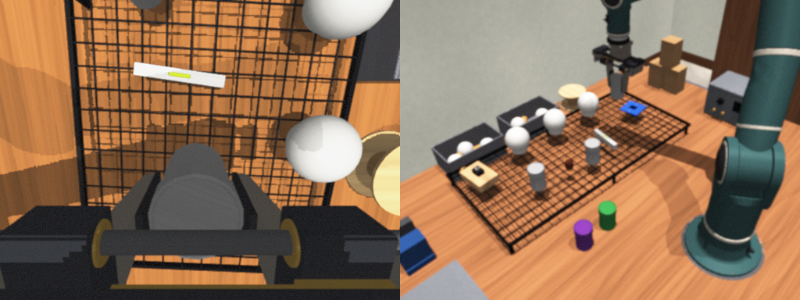

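View pics/gt.png

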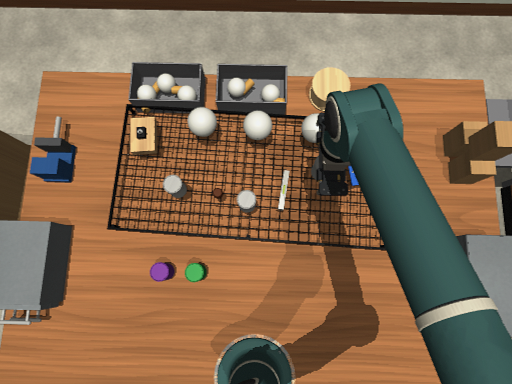

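The pictures show the right tin held upright, with its underside about 150 mm above the shelf. The left tin (174,185), the middle tin (247,200) and everything else are where they were.

```bash
python3 -c "
from h import *
st('end'); workorder.finish_job()"
```

```text
end 29.64 pos [ 0.5595 -0.162   0.228 ] F [ 0.48 -0.19 -4.22] M [-0.08 -0.17 -0.  ] w 0.0539
the job is handed in; nothing more can be done
```

I lifted the tins left to right, put the left and middle ones back, and handed the job in at about 29.6 s of the 72 s allowed. The right tin is the heaviest, and the gripper is still holding it.

- **Weights:** the wrist force changed by about 2.3 N for the left tin, 3.2 N for the middle and 5.2 N for the right. Single force readings scatter by about 1 N, so the middle tin's 3.2 N is close to the 3.3 N limit for a light tin. The right tin still clearly stands out.
- **Held tin:** it looked upright and steady in the last pictures. Its underside is about 150 mm above the shelf, and the fingers are still closed on it at 54 mm.
- **Other tins:** the left and middle tins stand upright within about 1 mm of where they started.
- **Other things on the shelf:** the globes, fuse, spirit level, switch plate and switch block all measured within about 5 mm of where they started, which is roughly the detector's error. The detector also gave two false matches: the middle tin as a globe and the switch plate as the switch block. The pictures show both are mistakes.

No check failed.

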